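# Probe the opened block heater's test pads, then hold its cover over the screw posts

## Robot

A 6-joint arm with a two-finger parallel gripper is mounted at the origin on the work surface. World frame = base frame: x ahead of the robot, y to its left, z up, the work surface at z = 0. Lengths are in mm, angles in rad, forces in N, time in s.
With the tool pointing down it reaches from about 400 to 925 mm from the base axis. Payload 12.5 kg.
Tool frame: the origin (TCP) lies where the fingers leave the gripper's body, on its centre line; the fingertips stand 78 mm ahead of it and the grasp point (between the pads) lies 59 mm ahead of it (env.tip_extent is the distance from the TCP to the fingertips, in mm); z points along the fingers, y is the direction in which the jaws open and shut (so a half turn about z gives the same grasp; the last joint's range is limited). The gripper opens to 95 mm and grips with 3 to 60 N. Pads are 20 mm wide; open, the fingers measure 119 mm over their backs; the gripper's body (75 mm by 180 mm) begins 59 mm behind the grasp point.
Start: joints at [1.046, 0.491, 1.559, -0, 1.092, -0.106], TCP at [254.148, 571.005, 292.261] pointing down, gripper open.
Joint ranges: [-3.1, 3.1], [-0.84, 2.19], [0.05, 2.79], [-1.13, 4.28], [0.06, 2.93], [-2.69, 2.69]. Speed limits (rad/s): [2.22, 2.22, 2.79, 3.14, 3.14, 3.14].

## Interface

Orientations are given as [roll, pitch, yaw] about the fixed x, y, z axes, in that order (R = Rz(yaw) Ry(pitch) Rx(roll)).
In Python, from cell import env gives the robot as it stands. The module is installed in compiled form; this text tells all that it offers.
- The arm moves only by the tool play_rows, never from a script. Its argument "targets" is a list of rows, each an object with "linear": the shift along the tool's x, y, z in mm, a list of three; "turn": the turn about the tool's z in rad. A call has 1 to 20 rows; each row is the pose to reach, as a shift and turn from the pose commanded when the call began, along the tool's axes at that moment; what a row does not reach only later rows make up. A row lasts 1/8 s, in which the tool goes at most 62.5 mm and 10.7 degrees, less where a joint would pass 70% of its speed; a pose out of reach is approached as far as the arm can. A call with a gripper value outside its range is refused whole. "hand" is the finger opening in mm, from 0 to 95.1, set as the call begins (left out, the last holds). The fingers move at their own pace and stop on an object; the grip force is fixed at half the most. Time passes only in rows, so rows that repeat a pose let the fingers close. It gives the time, the measured TCP pose, the force and the opening at its end, in the units of the state.
- env.state(): the state, without advancing time (a new reading comes with each control period).
- env.read_camera(name): name is "side" or "top"; returns (picture, depth): 400x640x3 uint8, red, green, blue; 400x640 float32, mm along the optical axis (not along the pixel's ray), 0 where there is no reading.
- env.camera_params(name): a dict with "fx", "fy", "cx", "cy" (pixels), "k1" (the pictures are not rectified: a ray, as slopes to the right and down, at radius r is drawn at 1 + k1 r^2 times it, then the intrinsics apply), "R" (3x3) and "t" (3): a world point X has camera coordinates R X + t. Camera axes: x right, y down, z forward; pixel columns grow to the right and rows downward; lengths in mm; the calibration is good to about 2 mm. A picture is of the moment at which its call begins. camera_params takes no time and is no camera call.
- env.job_done(): hands the job in, once; it reports no verdict.
The state is a dict: "t": time; "joints": joint angles; "qvel": joint speeds; "tau": joint torques, N m; "eef_pos": TCP position; "tcp_rot": TCP orientation; "ft_force": force on the tool from outside, world axes, zero at the start; "moment": the same for the moment, N m; "opening": opening from 0.0 (shut) to 1.0 (fully open).
Only numpy, scipy, OpenCV 4.12 (cv2) and the standard library are available. Lean on these libraries where they do the work, as an engineer would, in place of code of your own. Each camera call takes 0.05 s, during which the arm holds its last target.

## Task

The block heater on the bench is open: take the test probe from its stand, press its tip gently on the round sprung pad and then on the long bar pad so that each visibly sinks for a moment, and put the probe back upright in its stand. Then pick up the cover plate by its handle and hold it level about 10 mm above the four posts without touching them, each plate hole over a threaded hole (either way round), so a colleague can start the screws. Finish still holding it there, and leave the tube rack, the tub and the jar where they stand.

Things in the scene. Friction and masses are not known exactly. Their poses are not given: they have to be found in the camera images.
- heater: Opened block heater, fixed: white box 150 (x) x 190 (y) x 50 mm high, origin under its centre. At its corners stand four aluminium posts, 20 mm across, tops 80 mm above the bench, at x = +-50, y = +-70 mm; each has a dark 6 mm threaded hole in its top. Between them a dark steel block 70 x 104 mm, top 58 mm above the bench, carries the two pads side by side along y, 30 mm either side of the centre; which pad is at which place varies. Its position and yaw vary.
- heater_top (a point): Centre of the four post tops, 80 mm above the bench; axes as the heater's.
- round_pad_top (a point): Centre of the top face of the round sprung pad: bright steel disc 26 mm across, top 74 mm above the bench at rest (6 mm below the post tops), in a black collar.
- bar_pad_top (a point): Centre of the top face of the bar pad: bright steel bar 14 mm (heater's x) x 38 mm (heater's y), top 74 mm above the bench at rest, in a black frame.
- round_pad (a joint): How far the round pad is pushed down, m: 0 at rest, 0.006 fully down, where it stops hard. Spring: about 0.3 N to start and 0.6 N more per mm (about 3.9 N fully down). A press counts from 0.0012 on, held 0.2 s.
- bar_pad (a joint): The same for the bar pad.
- stand: Probe stand, fixed: white block 75 x 75 x 65 mm high with a 22 mm upright hole through its centre; origin under its centre. The stand is on one side of the heater (+y or -y) and the cover on the other; which varies.
- probe: Test probe, 121 mm long, about 70 g, upright in the stand at the start with its collar resting on the stand's top. Origin at its tip; z runs up along it. Steel stem 6 mm thick from z = 0 to 55 mm, black collar 34 mm across from 55 to 61 mm, round grey handle 18 mm thick from 61 to 121 mm. In the stand its origin is 10 mm above the bench on the stand's axis.
- probe_tip (a point): The probe's tip (the same point as its origin).
- probe_grip (a point): Middle of the probe's handle, 91 mm above the tip.
- cover: Cover plate of dark anodised aluminium, 130 (x) x 170 (y) x 5 mm, about 0.32 kg, flat on the bench at the start; origin in its underside's centre, z up. Four 14 mm through holes at x = +-50, y = +-70 mm, the pattern of the threaded holes. The same turned by half a turn. A grey handle bar stands on it along y.
- cover_handle (a point): Centre of the cover's handle bar, 32 mm above the plate's underside. The bar is 14 mm wide (x), 90 mm long (y), 24 mm high (20 to 44 mm above the underside), with free room under it between two 12 mm feet at y = +-38 mm.
- hole0 (a point): Centre of a plate hole, at the plate's underside, at x = -50, y = -70 mm of the cover.
- hole1 (a point): Centre of a plate hole, at the plate's underside, at x = -50, y = 70 mm of the cover.
- hole2 (a point): Centre of a plate hole, at the plate's underside, at x = 50, y = 70 mm of the cover.
- hole3 (a point): Centre of a plate hole, at the plate's underside, at x = 50, y = -70 mm of the cover.
- thread0 (a point): Mouth of a threaded hole, in a post's top, at x = -50, y = -70 mm of the heater.
- thread1 (a point): Mouth of a threaded hole, in a post's top, at x = -50, y = 70 mm of the heater.
- thread2 (a point): Mouth of a threaded hole, in a post's top, at x = 50, y = 70 mm of the heater.
- thread3 (a point): Mouth of a threaded hole, in a post's top, at x = 50, y = -70 mm of the heater.
- tube_rack: Bystander: white tube rack 50 x 150 x 53 mm high, loose; origin under its centre.
- tub: Bystander: red open tub 110 x 110 x 85 mm high, loose; origin under its centre.
- reagent: Bystander: jar 56 mm across, 100 mm high, loose; origin under its centre.

How it is judged (in metres and radians):
On the way, in this order (a step that is already met when the one before it is completed fails the run):
1. the probe's tip presses the round pad down at least 1.2 mm (value of joint round_pad above 0.0012 m and contact force between probe and round_pad above 0.3 N and distance between probe_tip and round_pad_top below 0.021 m and height (world z) of probe above 0.04 m), for 0.2 s.
2. then the probe's tip presses the bar pad down at least 1.2 mm (value of joint bar_pad above 0.0012 m and contact force between probe and bar_pad above 0.3 N and distance between probe_tip and bar_pad_top below 0.021 m and height (world z) of probe above 0.04 m), for 0.2 s.
3. then the probe stands upright in its stand, let go (horizontal distance between probe and stand below 0.012 m and z of probe in the frame of stand between 0.005 and 0.014 m and angle between probe's own z axis and vertical below 0.1 rad and contact force between the fingers and probe below 0.05 N), for 0.3 s.
At the end, for the whole second after the job is handed in: Cover held in the gripper, still, level within 0.08 rad, underside 4 to 20 mm above the post tops, not touching the heater, each hole within 5 mm (from above) of a threaded hole. Pads not pressed. Probe let go in its stand, collar down, within 12 mm of its axis, upright within 0.1 rad (all of step 3 and ((horizontal distance between hole0 and thread0 below 0.005 m and horizontal distance between hole1 and thread1 below 0.005 m and horizontal distance between hole2 and thread2 below 0.005 m and horizontal distance between hole3 and thread3 below 0.005 m) or (horizontal distance between hole0 and thread2 below 0.005 m and horizontal distance between hole1 and thread3 below 0.005 m and horizontal distance between hole2 and thread0 below 0.005 m and horizontal distance between hole3 and thread1 below 0.005 m)) and z of cover in the frame of heater_top between 0.004 and 0.02 m and angle between cover's own z axis and vertical below 0.08 rad and contact force between cover and heater below 0.05 N and contact force between cover and the fingers above 1 N and linear speed of cover below 0.02 m/s and value of joint each of round_pad, bar_pad below 0.0012 m); the arm keeps its last pose, push and grip.
It fails at once if a bystander (tube rack, tub or jar) is shifted by more than 25 mm (distance of any of tube_rack, tub, reagent from where it was at the start of the episode above 0.025 m).
It fails at once if the probe is pressed on a pad or the heater with more than 25 N (contact force between probe and heater above 25 N or contact force between probe and round_pad above 25 N or contact force between probe and bar_pad above 25 N).
It also fails if it takes over 72 s, if anything falls off the work surface, if the arm or the gripper's body presses on something with over 40 N, if the wrist force passes 120 N, or if a joint passes its speed limit or range.

## Working session

There is one attempt and no reset: what is moved stays moved. The work goes in short steps, Python scripts to look and compute and a tool call to move; the robot and the scene stay as the last step left them, time stands still between calls to the robot, and variables do not carry over. Pictures are saved under pics/ and viewed, and the job is handed in when it is done.

Besides the shell and the picture viewer there is one more tool, called after "Call:" by a JSON object that holds its "name" and its "arguments". play_rows: Moves the arm, as the interface text tells. Its arguments: {"type":"object","properties":{"targets":{"type":"array","items":{"type":"object","properties":{"linear":{"type":"array","items":{"type":"number"}},"turn":{"type":"number"}}}},"hand":{"type":"number"}},"required":["targets"]}

```bash
mkdir -p pics; python3 - <<'E'
from cell import env
import cv2,numpy as np
s=env.state()
print({k:np.round(s[k],3) for k in s}, env.tip_extent)
for n in("top","side"):
    p,d=env.read_camera(n); cv2.imwrite(f"pics/{n}0.png",p[:,:,::-1]); np.save(f"{n}0.npy",d); np.save(f"{n}0p.npy",p)
    c=env.camera_params(n); print(n,c)
E
```

```text
{'t': np.float64(0.0), 'joints': array([ 1.046,  0.492,  1.559, -0.   ,  1.092, -0.106]), 'qvel': array([-0.   ,  0.   ,  0.   , -0.002,  0.   ,  0.   ]), 'tau': array([ 1.0000e-03, -6.1266e+01, -2.5818e+01,  6.9000e-02,  4.8000e-02,
       -0.0000e+00]), 'eef_pos': array([254.082, 570.839, 291.647]), 'tcp_rot': array([-3.14 , -0.   ,  2.723]), 'ft_force': array([ 0.606, -0.085, -0.032]), 'moment': array([-0.029, -0.015, -0.032]), 'opening': np.float64(0.996)} 77.60000000000001
top {'fx': 367.2932070566254, 'fy': 367.2932070566254, 'cx': 315.9002523105921, 'cy': 204.58307834558974, 'k1': 0.007298155082782199, 'R': array([[-0.01590072, -0.99964896,  0.02119255],
       [-0.99453832,  0.01362568, -0.10347882],
       [ 0.10315373, -0.02272219, -0.99440586]]), 't': array([  -3.77663489,  604.01070088, 1197.02289618])}
side {'fx': 451.48750025758306, 'fy': 451.48750025758306, 'cx': 319.9879734902555, 'cy': 195.74078623882139, 'k1': 0.021618423001530496, 'R': array([[ 0.92006174, -0.3914472 , -0.01598398],
       [-0.27521524, -0.61675554, -0.73747487],
       [ 0.27882427,  0.68292144, -0.6751854 ]]), 't': array([-550.1360539 ,  223.34108734,  990.16174368])}
```

View pics/top0.png

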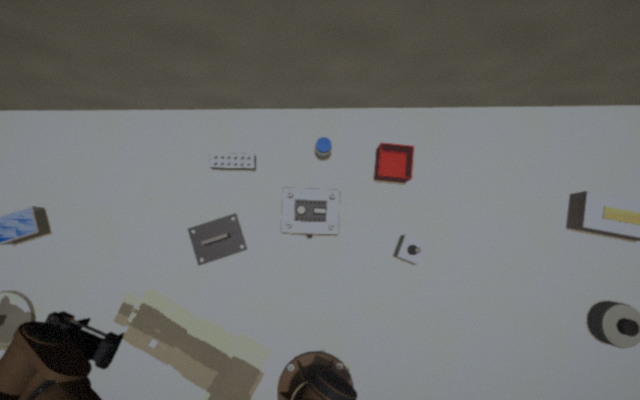

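View pics/side0.png

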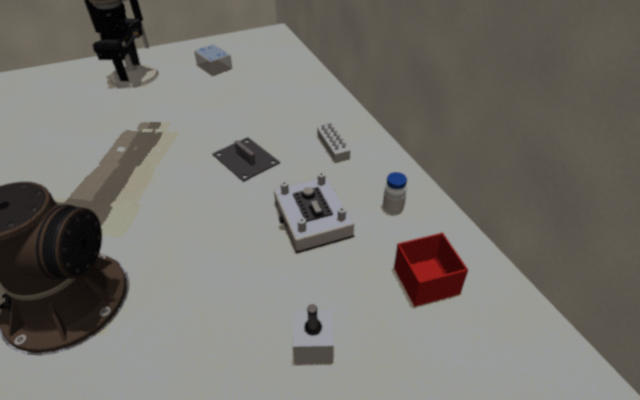

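The top view shows the cover at about (217,240), the heater at (310,211) with the round pad at its left (301,210) and the bar pad at its right (320,211), and the probe and stand at (411,249). The side view agrees. Next I'll zoom in to measure.

```bash
cat > h.py <<'E'
import numpy as np, cv2
from cell import env
def ray(n,uv):
    c=env.camera_params(n); uv=np.atleast_2d(np.float64(uv))
    K=np.array([[c["fx"],0,c["cx"]],[0,c["fy"],c["cy"]],[0,0,1.]])
    x=cv2.undistortPoints(uv.reshape(-1,1,2),K,np.array([c["k1"],0,0,0,0.])).reshape(-1,2)
    d=np.c_[x,np.ones(len(x))]@c["R"]   # R^T d
    return -c["R"].T@c["t"], d
def onz(n,uv,z):
    o,d=ray(n,uv); s=(np.atleast_1d(z)-o[2])/d[:,2]
    return o+d*s[:,None]
def proj(n,X):
    c=env.camera_params(n); X=np.atleast_2d(np.float64(X))
    K=np.array([[c["fx"],0,c["cx"]],[0,c["fy"],c["cy"]],[0,0,1.]])
    return cv2.projectPoints(X,cv2.Rodrigues(c["R"])[0],c["t"],K,np.array([c["k1"],0,0,0,0.]))[0].reshape(-1,2)
def grab(n,tag):
    p,d=env.read_camera(n); np.save(f"{n}{tag}p.npy",p); np.save(f"{n}{tag}.npy",d); return p,d
def crop(p,x0,y0,w,h,k,name):
    im=cv2.resize(p[y0:y0+h,x0:x0+w,::-1],None,fx=k,fy=k,interpolation=cv2.INTER_CUBIC); cv2.imwrite(name,im)
E
python3 - <<'E'
from h import *
p=np.load("top0p.npy"); crop(p,180,180,100,90,6,"pics/t_cover.png"); crop(p,270,175,80,70,8,"pics/t_heat.png"); crop(p,380,220,60,50,10,"pics/t_stand.png")
p=np.load("side0p.npy"); crop(p,260,165,100,90,7,"pics/s_heat.png"); crop(p,280,290,70,80,7,"pics/s_stand.png");crop(p,205,130,80,55,9,"pics/s_cover.png")
E
```

```text
(no output)
```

View pics/t_cover.png

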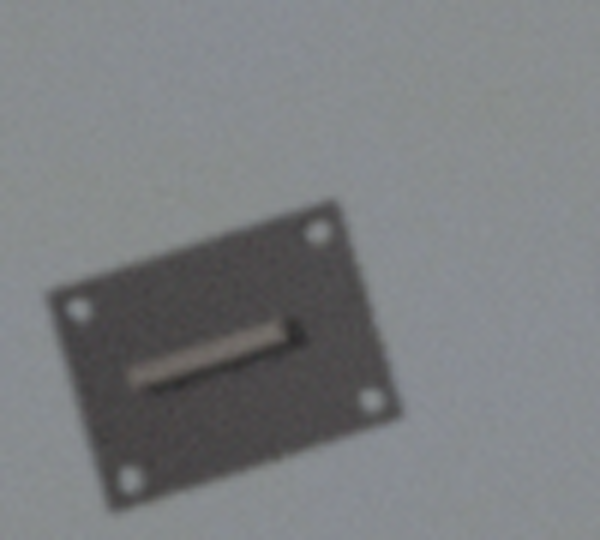

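View pics/t_heat.png

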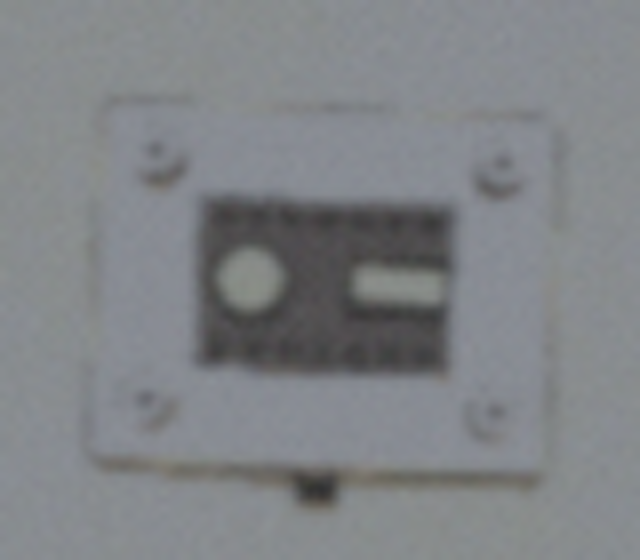

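View pics/t_stand.png

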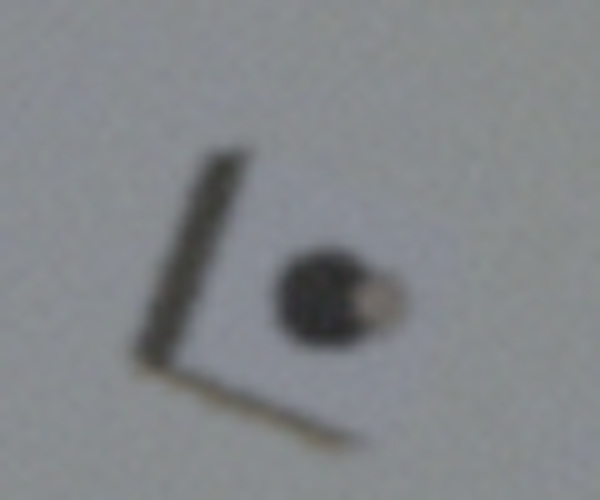

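View pics/s_heat.png

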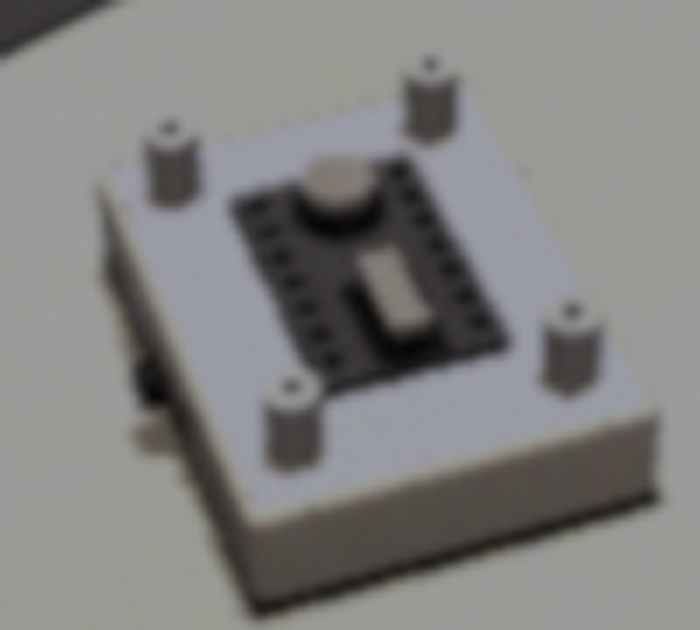

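View pics/s_stand.png

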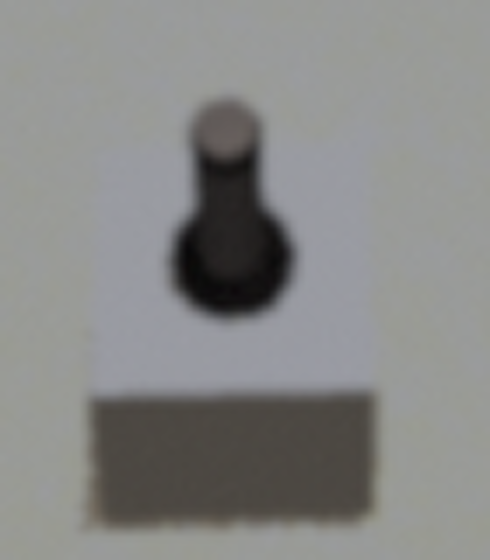

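View pics/s_cover.png

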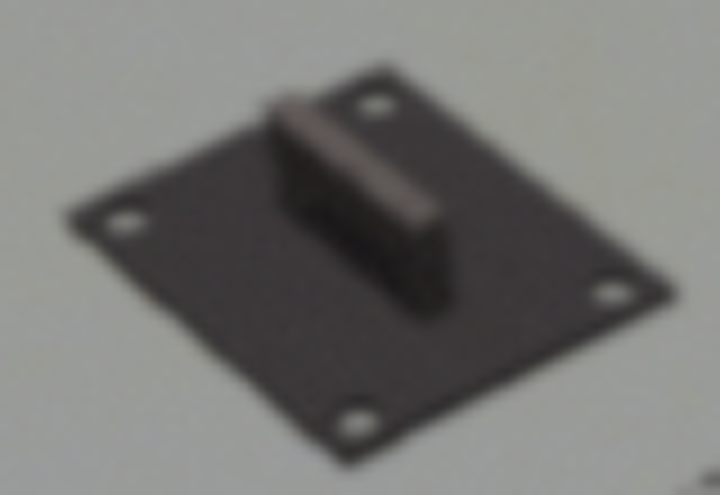

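```bash
python3 - <<'E'
from h import *
np.set_printoptions(precision=1,suppress=True)
def o(c,k,x0,y0): return (np.float64(c)+.5)/k-.5+[x0,y0]
def fit(P,name):  # similarity/rigid
    # model order fitted: try
    M=np.array([[-50,-70],[-50,70],[50,70],[50,-70]],float)
    from itertools import permutations
    best=None
    for pm in permutations(range(4)):
        Q=P[list(pm),:2]; mc=Q.mean(0); H=M.T@(Q-mc); U,S,V=np.linalg.svd(H); R=V.T@np.diag([1,np.linalg.det(V.T@U.T)])@U.T
        r=Q-mc-(M@R.T); e=np.sqrt((r**2).sum(1))
        a=np.arctan2(R[1,0],R[0,0])
        if abs(a)<1.6 and (best is None or e.max()<best[2].max()): best=(mc,a,e)
    print(name,best[0],"yaw %.4f"%best[1],best[2])
ht=o([(160,149),(503,160),(150,405),(490,415)],8,270,175); hs=o([(170,128),(430,64),(573,312),(291,387)],7,260,165)
fit(onz("top",ht,80),"heater top"); fit(onz("side",hs,80),"heater side")
ct=o([(318,232),(372,401),(130,480),(79,308)],6,180,180); cs=o([(376,104),(613,291),(357,421),(126,221)],9,205,130)
for z in(0,2.5,5):
  fit(onz("top",ct,z),"cover top %g"%z); fit(onz("side",cs,z),"cover side %g"%z)
print("handle", onz("top",o([(135,378),(285,330)],6,180,180),44), onz("side",o([(283,108),(432,212)],9,205,130),44))
print("pads top",onz("top",o([(251,280),(399,286)],8,270,175),74), "side",onz("side",o([(337,177),(395,284)],7,260,165),74))
print("probe top",onz("top",o([(380,304)],10,380,220),131),onz("side",o([(226,131)],7,280,290),131))
print("collar",onz("side",o([(233,257)],7,280,290),69), onz("top",o([(325,297)],10,380,220),69))
s=env.state()
E
```

```text
heater top [582.4   6.6] yaw -0.0499 [2.9 2.5 1.8 1.8]
heater side [580.7   8.2] yaw -0.0537 [0.1 0.  0.2 0.2]
cover top 0 [495.9 322.1] yaw 0.3019 [0.8 0.3 0.7 0.5]
cover side 0 [493.7 324.9] yaw 0.3046 [0.2 0.3 0.2 0.1]
cover top 2.5 [495.8 321.5] yaw 0.3019 [0.6 0.2 0.6 0.6]
cover side 2.5 [493.1 321.7] yaw 0.3046 [0.4 0.5 0.2 0.4]
cover top 5 [495.8 320.8] yaw 0.3019 [0.4 0.3 0.5 0.8]
cover side 5 [492.5 318.4] yaw 0.3046 [0.7 0.8 0.4 0.7]
handle [[483.5 359.6  44. ]
 [508.1 279.1  44. ]] [[479.8 355.3  44. ]
 [508.2 280.7  44. ]]
pads top [[584.   36.7  74. ]
 [580.7 -22.9  74. ]] side [[582.   37.8  74. ]
 [579.6 -21.7  74. ]]
probe top [[ 450.3 -318.1  131. ]] [[ 448.1 -320.5  131. ]]
collar [[ 448.9 -318.9   69. ]] [[ 451.3 -318.9   69. ]]
```

```bash
cat >> h.py <<'E'
def rel(cmd,tgts):
    x,y,z,psi=cmd
    for X,Y,Z,P in tgts:
        d=np.array([X-x,Y-y,Z-z]); c,s=np.cos(psi),np.sin(psi)
        print([round(float(v),1) for v in (d[0]*c+d[1]*s, d[0]*s-d[1]*c, -d[2])], "turn",round(float(psi-P),3), "dist",np.linalg.norm(d).round())
E
python3 - <<'E'
from h import *
c=(254.148,571.005,292.261,2.7228)
rel(c,[(450,350,292,2.2),(570,50,292,1.8),(540,-150,292,1.6),(449.5,-319,292,1.519),(449.5,-319,230,1.519)])
E
```

```text
[-268.8, -122.3, 0.3] turn 0.523 dist 295.0
[-500.4, -347.5, 0.3] turn 0.923 dist 609.0
[-554.4, -542.5, 0.3] turn 1.123 dist 776.0
[-540.4, -733.6, 0.3] turn 1.204 dist 911.0
[-540.4, -733.6, 62.3] turn 1.204 dist 913.0
```

Call:
{"name": "play_rows", "arguments": {"hand": 60, "targets": [{"linear": [-54,-25,0],"turn": 0.1},{"linear": [-107,-49,0],"turn": 0.2},{"linear": [-160,-73,0],"turn": 0.3},{"linear": [-215,-98,0],"turn": 0.42},{"linear": [-269,-122,0],"turn": 0.52},{"linear": [-315,-167,0],"turn": 0.6},{"linear": [-361,-212,0],"turn": 0.68},{"linear": [-408,-257,0],"turn": 0.76},{"linear": [-454,-302,0],"turn": 0.84},{"linear": [-500,-347,0],"turn": 0.923},{"linear": [-514,-396,0],"turn": 0.97},{"linear": [-527,-445,0],"turn": 1.02},{"linear": [-541,-494,0],"turn": 1.07},{"linear": [-554,-542,0],"turn": 1.123},{"linear": [-551,-590,0],"turn": 1.14},{"linear": [-547,-638,0],"turn": 1.16},{"linear": [-544,-686,0],"turn": 1.18},{"linear": [-540.4,-733.6,0.3],"turn": 1.204},{"linear": [-540.4,-733.6,30],"turn": 1.204},{"linear": [-540.4,-733.6,62.3],"turn": 1.204}]}}

```text
t: 2.6
eef_pos: [449.1, -319.6, 229.2]
tcp_rot: [3.141, 0.0, 1.517]
ft_force: [0.3, 0.6, -0.3]
opening: 0.629
```

```bash
python3 - <<'E'
from h import *
p,d=grab("side","1"); crop(p,240,200,140,130,5,"pics/s1.png")
# expected grasp/finger tips
print(env.state()["eef_pos"])
o=lambda uv:(uv-[240,200]+.5)*5-.5
print("tcp tip centre px",o(proj("side",[449.1,-319.4,152])),"probe top",o(proj("side",[449.5,-319,131])))
E
```

```text
[ 448.20813445 -318.45320839  225.24364815]
tcp tip centre px [[361.16059925 505.85119966]] probe top [[363.41686189 538.74202956]]
```

View pics/s1.png

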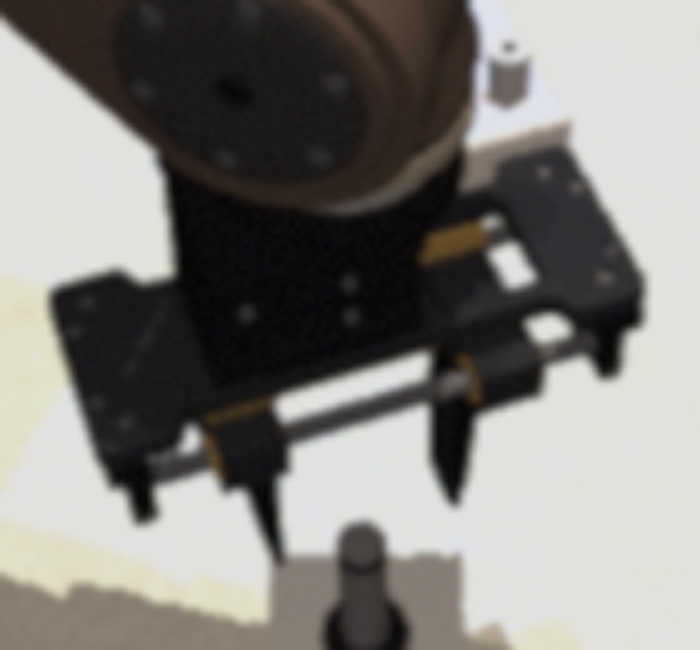

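The side view shows the open fingers straddling the probe, with tips near (280,560) and (455,505) and the probe top at (362,540). I'll descend and grip.

Call:
{"name": "play_rows", "arguments": {"targets": [{"linear": [0,0,25],"turn": 0},{"linear": [0,0,50],"turn": 0},{"linear": [0,0,66],"turn": 0},{"linear": [0,0,66],"turn": 0},{"linear": [0,0,66],"turn": 0},{"linear": [0,0,66],"turn": 0}]}}

```text
t: 3.4
eef_pos: [449.8, -319.1, 164.8]
tcp_rot: [3.141, 0.001, 1.519]
ft_force: [0.0, 0.2, 1.1]
opening: 0.629
```

Call:
{"name": "play_rows", "arguments": {"hand": 0, "targets": [{"linear": [0,0,0],"turn": 0},{"linear": [0,0,0],"turn": 0},{"linear": [0,0,0],"turn": 0},{"linear": [0,0,0],"turn": 0},{"linear": [0,0,0],"turn": 0},{"linear": [0,0,0],"turn": 0}]}}

```text
t: 4.15
eef_pos: [449.5, -318.9, 163.9]
tcp_rot: [-3.142, -0.0, 1.519]
ft_force: [0.2, 0.4, -0.3]
opening: 0.185
```

```bash
python3 - <<'E'
from h import *
c=(449.5,-319,164,1.519)
rel(c,[(449.5,-319,264,1.519),(582.7,37.3,264,1.519),(582.7,37.3,242,1.519)])
E
```

```text
[0.0, 0.0, -100.0] turn 0.0 dist 100.0
[362.7, 114.6, -100.0] turn 0.0 dist 393.0
[362.7, 114.6, -78.0] turn 0.0 dist 388.0
```

Call:
{"name": "play_rows", "arguments": {"targets": [{"linear": [0,0,-30],"turn": 0},{"linear": [0,0,-65],"turn": 0},{"linear": [0,0,-100],"turn": 0},{"linear": [30,9,-100],"turn": 0},{"linear": [75,24,-100],"turn": 0},{"linear": [120,38,-100],"turn": 0},{"linear": [165,52,-100],"turn": 0},{"linear": [210,66,-100],"turn": 0},{"linear": [255,81,-100],"turn": 0},{"linear": [300,95,-100],"turn": 0},{"linear": [338,107,-100],"turn": 0},{"linear": [362.7,114.6,-95],"turn": 0},{"linear": [362.7,114.6,-85],"turn": 0},{"linear": [362.7,114.6,-78],"turn": 0},{"linear": [362.7,114.6,-78],"turn": 0},{"linear": [362.7,114.6,-78],"turn": 0},{"linear": [362.7,114.6,-78],"turn": 0}]}}

```text
t: 6.28
eef_pos: [582.9, 36.9, 242.3]
tcp_rot: [3.141, -0.0, 1.518]
ft_force: [0.6, -0.4, -0.7]
opening: 0.185
```

```bash
python3 - <<'E'
from h import *
p,d=grab("side","2"); crop(p,260,110,110,140,4,"pics/s2.png");crop(p,280,160,60,60,10,"pics/s2b.png")
s=env.state();print(s["eef_pos"],s["tcp_rot"],s["opening"],s["ft_force"])
o=lambda uv:(uv-[280,160]+.5)*10-.5
print("tip exp",o(proj("side",[[582.7,37.3,88],[582.7,37.3,74]])))
E
```

```text
[582.87222622  36.96988318 242.28749199] [ 3.14093753e+00 -8.01662200e-05  1.51830643e+00] 0.18276362463739085 [-0.10994972 -1.11950314 -1.76532026]
tip exp [[283.20525437 261.29279736]
 [285.11705428 303.45708277]]
```

View pics/s2.png

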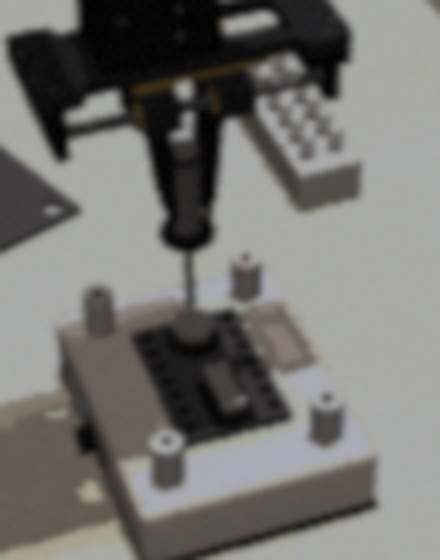

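View pics/s2b.png

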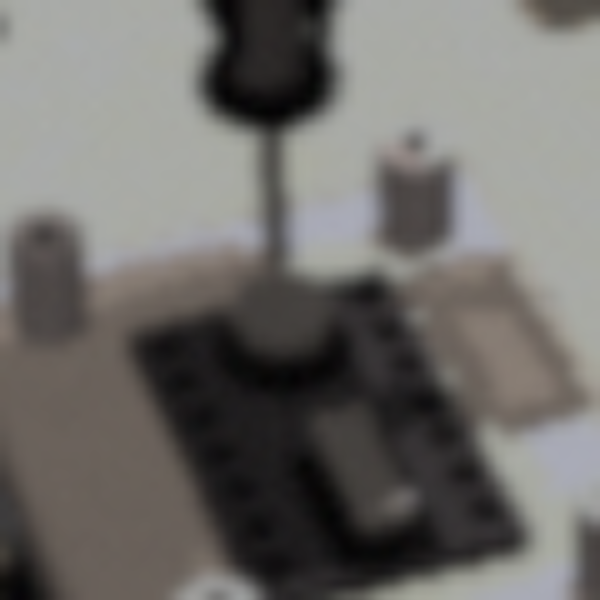

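The side view shows the probe upright, with its tip at about (275,272) in the zoom and the round pad centred near (285,300). It's over the pad and roughly 1–2 mm low in x. I'll shift slightly and press.

Call:
{"name": "play_rows", "arguments": {"targets": [{"linear": [0,1,6],"turn": 0},{"linear": [0,1,12],"turn": 0},{"linear": [0,1,14],"turn": 0},{"linear": [0,1,16],"turn": 0},{"linear": [0,1,17.5],"turn": 0},{"linear": [0,1,17.5],"turn": 0},{"linear": [0,1,17.5],"turn": 0},{"linear": [0,1,17.5],"turn": 0}]}}

```text
t: 7.32
eef_pos: [583.8, 37.3, 224.6]
tcp_rot: [3.141, -0.0, 1.519]
ft_force: [-1.1, 0.3, 1.0]
opening: 0.185
```

```bash
python3 - <<'E'
from h import *
p,d=grab("side","3"); crop(p,280,160,60,60,10,"pics/s3b.png")
s=env.state();print(s["eef_pos"],s["tcp_rot"],s["opening"],s["ft_force"])
E
```

```text
[583.77756805  37.26931279 224.53624294] [ 3.14154235e+00 -9.56325337e-05  1.51879850e+00] 0.18383393814955043 [-1.97875162  0.24298947  0.61576015]
```

View pics/s3b.png

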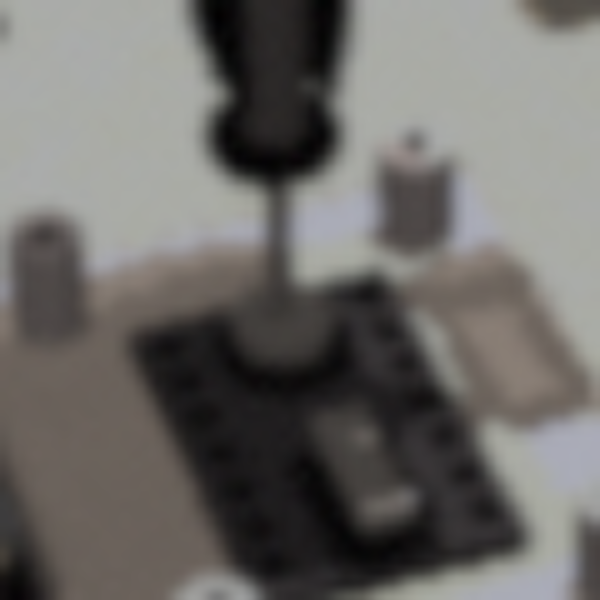

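The pad has sunk in the picture: its top edge dropped from about row 270 to 285. The force rose by about 2 N. I'll push 1 mm deeper for margin, then lift and look over the bar pad.

```bash
python3 - <<'E'
from h import *
c=(583.7,37.3,224.5,1.519)
rel(c,[(583.7,37.3,223.5,1.519),(583.7,37.3,242,1.519),(581,-22.5,242,1.519)])
E
```

```text
[0.0, 0.0, 1.0] turn 0.0 dist 1.0
[0.0, 0.0, -17.5] turn 0.0 dist 18.0
[-59.9, 0.4, -17.5] turn 0.0 dist 62.0
```

Call:
{"name": "play_rows", "arguments": {"targets": [{"linear": [0,0,1],"turn": 0},{"linear": [0,0,1],"turn": 0},{"linear": [0,0,1],"turn": 0},{"linear": [0,0,1],"turn": 0}]}}

```text
t: 7.88
eef_pos: [583.8, 37.2, 223.5]
tcp_rot: [3.142, -0.0, 1.519]
ft_force: [-1.4, 0.2, 2.1]
opening: 0.182
```

Force rose a further 1 N or so, as expected for the spring. On to the bar pad.

Call:
{"name": "play_rows", "arguments": {"targets": [{"linear": [0,0,-9],"turn": 0},{"linear": [0,0,-18.5],"turn": 0},{"linear": [-20,0.2,-18.5],"turn": 0},{"linear": [-40,0.3,-18.5],"turn": 0},{"linear": [-59.9,0.4,-18.5],"turn": 0},{"linear": [-59.9,0.4,-16],"turn": 0},{"linear": [-59.9,0.4,-16],"turn": 0},{"linear": [-59.9,0.4,-16],"turn": 0}]}}

```text
t: 8.88
eef_pos: [581.1, -22.2, 239.3]
tcp_rot: [-3.141, -0.0, 1.519]
ft_force: [0.3, 0.1, -0.4]
opening: 0.182
```

```bash
python3 - <<'E'
from h import *
p,d=grab("side","4"); crop(p,280,160,60,60,10,"pics/s4b.png")
s=env.state();print(s["eef_pos"],s["tcp_rot"],s["opening"],s["ft_force"])
o=lambda uv:(uv-[280,160]+.5)*10-.5
print("tip exp",o(proj("side",[s["eef_pos"]-[0,0,154]])))
E
```

```text
[581.1251221  -22.18502087 239.39081279] [-3.14155705e+00 -1.63123838e-04  1.51931080e+00] 0.18455610939390357 [-0.36076198 -0.00843836 -1.10512299]
tip exp [[370.3077221  420.95165881]]
```

View pics/s4b.png

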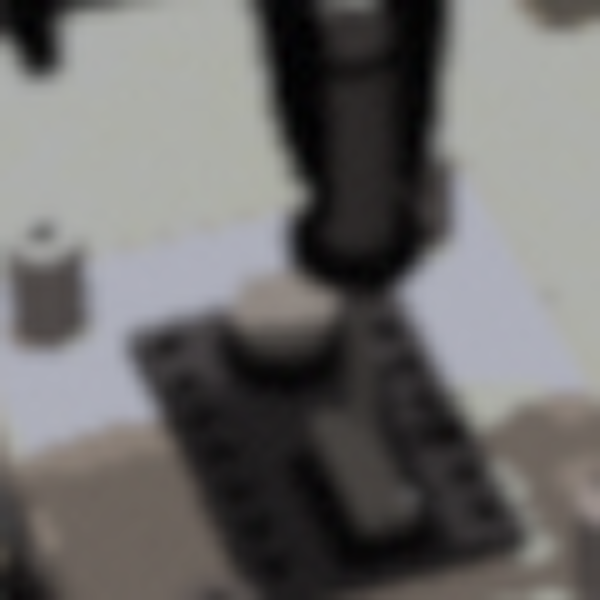

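The tip should land at about (370,455) and the bar's centre is about (365,457), so I'll press.

Call:
{"name": "play_rows", "arguments": {"targets": [{"linear": [0,0,6],"turn": 0},{"linear": [0,0,10],"turn": 0},{"linear": [0,0,12],"turn": 0},{"linear": [0,0,14],"turn": 0},{"linear": [0,0,15.5],"turn": 0},{"linear": [0,0,15.5],"turn": 0},{"linear": [0,0,15.5],"turn": 0},{"linear": [0,0,15.5],"turn": 0},{"linear": [0,0,15.5],"turn": 0}]}}

```text
t: 10.05
eef_pos: [581.1, -22.6, 224.0]
tcp_rot: [3.142, -0.0, 1.519]
ft_force: [-1.8, 1.3, 1.7]
opening: 0.183
```

```bash
python3 - <<'E'
from h import *
p,d=grab("side","5"); crop(p,280,160,60,60,10,"pics/s5b.png")
s=env.state();print(s["eef_pos"],s["tcp_rot"],s["opening"],s["ft_force"])
c=(581,-22.5,223.9,1.519)
rel(c,[(581,-22.5,264,1.519),(449.5,-319,264,1.519),(449.5,-319,172,1.519)])
E
```

```text
[581.07779581 -22.56121823 223.97696804] [ 3.14157811e+00 -1.36375782e-04  1.51877774e+00] 0.18736519462843954 [-1.72672131  1.63459431  2.56490562]
[0.0, 0.0, -40.1] turn 0.0 dist 40.0
[-302.9, -116.0, -40.1] turn 0.0 dist 327.0
[-302.9, -116.0, 51.9] turn 0.0 dist 328.0
```

View pics/s5b.png

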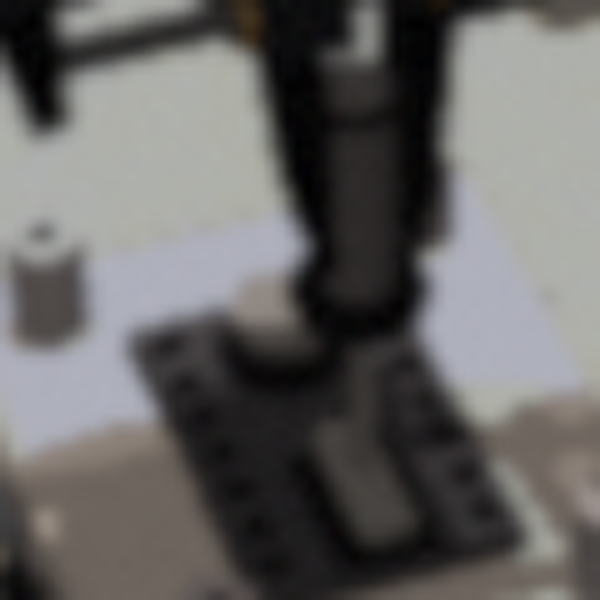

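The bar sank: its back edge moved from about row 405 to 420, and the force rose by about 3 N. Now I'll return the probe to its stand.

Call:
{"name": "play_rows", "arguments": {"targets": [{"linear": [0,0,-15],"turn": 0},{"linear": [0,0,-40.1],"turn": 0},{"linear": [-25,-10,-40.1],"turn": 0},{"linear": [-70,-27,-40.1],"turn": 0},{"linear": [-115,-44,-40.1],"turn": 0},{"linear": [-160,-61,-40.1],"turn": 0},{"linear": [-205,-78,-40.1],"turn": 0},{"linear": [-250,-96,-40.1],"turn": 0},{"linear": [-285,-109,-40.1],"turn": 0},{"linear": [-302.9,-116,-40.1],"turn": 0},{"linear": [-302.9,-116,-40.1],"turn": 0},{"linear": [-302.9,-116,-30],"turn": 0},{"linear": [-302.9,-116,-5],"turn": 0},{"linear": [-302.9,-116,20],"turn": 0},{"linear": [-302.9,-116,45],"turn": 0},{"linear": [-302.9,-116,57],"turn": 0},{"linear": [-302.9,-116,59],"turn": 0},{"linear": [-302.9,-116,59],"turn": 0},{"linear": [-302.9,-116,59],"turn": 0}]}}

```text
t: 12.48
eef_pos: [449.7, -319.1, 165.6]
tcp_rot: [3.141, 0.001, 1.519]
ft_force: [-0.3, -0.1, 0.0]
opening: 0.184
```

Call:
{"name": "play_rows", "arguments": {"targets": [{"linear": [0,0,0.9],"turn": 0},{"linear": [0,0,0.9],"turn": 0},{"linear": [0,0,0.9],"turn": 0}]}}

```text
t: 12.85
eef_pos: [449.5, -319.1, 164.1]
tcp_rot: [3.141, 0.0, 1.519]
ft_force: [1.0, -0.9, -0.4]
opening: 0.185
```

Call:
{"name": "play_rows", "arguments": {"hand": 60, "targets": [{"linear": [0,0,0],"turn": 0},{"linear": [0,0,0],"turn": 0},{"linear": [0,0,0],"turn": 0},{"linear": [0,0,0],"turn": 0},{"linear": [0,0,-35],"turn": 0},{"linear": [0,0,-80],"turn": 0},{"linear": [0,0,-120],"turn": 0}]}}

```text
t: 13.72
eef_pos: [449.4, -319.0, 285.5]
tcp_rot: [3.141, 0.0, 1.519]
ft_force: [0.6, 0.4, -0.9]
opening: 0.628
```

```bash
python3 - <<'E'
from h import *
p,d=grab("side","6"); crop(p,270,250,90,120,5,"pics/s6.png")
s=env.state();print(s["eef_pos"],s["tcp_rot"],s["opening"],s["ft_force"])
c=(449.5,-319,284,1.519)
rel(c,[(540,-150,284,1.6),(560,50,284,1.7),(494.5,321.7,284,1.874),(494.5,321.7,150,1.874)])
E
```

```text
[ 450.37232101 -319.70039591  290.37643102] [3.13612643 0.0042971  1.51894191] 0.6288182008572755 [ 0.90830808 -0.3897534   4.20902959]
[173.5, 81.6, -0.0] turn -0.081 dist 192.0
[374.2, 91.2, -0.0] turn -0.181 dist 385.0
[642.2, 11.8, -0.0] turn -0.355 dist 642.0
[642.2, 11.8, 134.0] turn -0.355 dist 656.0
```

View pics/s6.png

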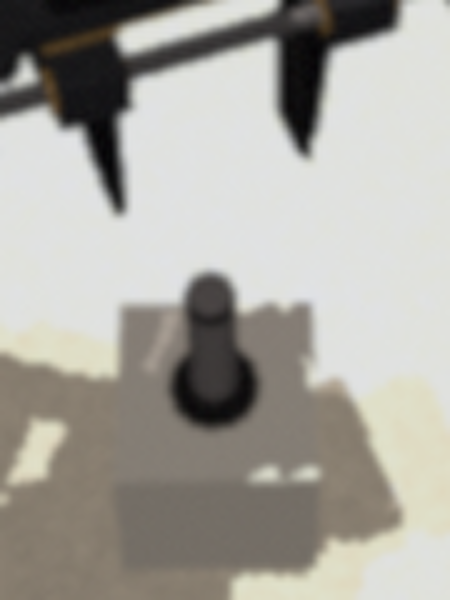

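The probe stands upright again, collar down on the stand, with its top at (210,297) in the crop, unchanged within 1 px. Now to the cover.

Call:
{"name": "play_rows", "arguments": {"targets": [{"linear": [43,20,0],"turn": -0.02},{"linear": [86,40,0],"turn": -0.04},{"linear": [130,61,0],"turn": -0.06},{"linear": [173,81,0],"turn": -0.08},{"linear": [223,84,0],"turn": -0.1},{"linear": [273,86,0],"turn": -0.13},{"linear": [323,88,0],"turn": -0.155},{"linear": [374,90,0],"turn": -0.18},{"linear": [425,78,0],"turn": -0.21},{"linear": [475,63,0],"turn": -0.24},{"linear": [525,48,0],"turn": -0.27},{"linear": [575,33,0],"turn": -0.31},{"linear": [615,20,10],"turn": -0.34},{"linear": [642.2,11.8,40],"turn": -0.355},{"linear": [642.2,11.8,85],"turn": -0.355},{"linear": [642.2,11.8,120],"turn": -0.355},{"linear": [642.2,11.8,134],"turn": -0.355},{"linear": [642.2,11.8,134],"turn": -0.355},{"linear": [642.2,11.8,134],"turn": -0.355}]}}

```text
t: 16.15
eef_pos: [495.2, 321.8, 151.3]
tcp_rot: [3.14, -0.0, 1.874]
ft_force: [-0.1, 0.9, -0.0]
opening: 0.632
```

```bash
python3 - <<'E'
from h import *
p,d=grab("side","7"); crop(p,195,70,100,120,5,"pics/s7.png")
s=env.state();print(s["eef_pos"],s["tcp_rot"],s["opening"],s["ft_force"])
E
```

```text
[495.17676524 321.80777999 151.41084321] [ 3.13940796e+00 -4.02740129e-04  1.87365775e+00] 0.6307431893443691 [ 0.2795738  -0.29058891 -0.40338962]
```

View pics/s7.png

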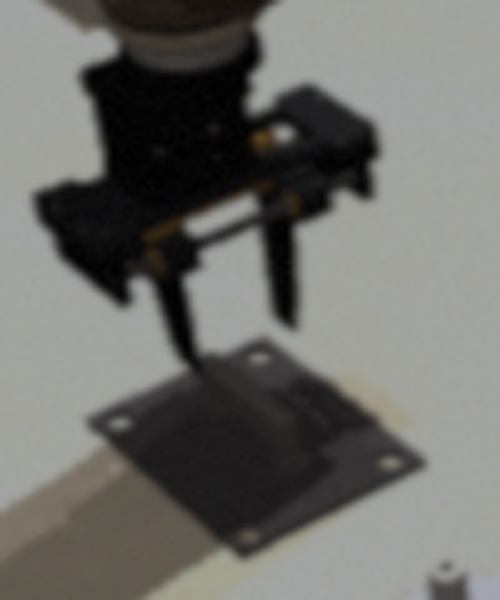

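The fingers straddle the handle bar, with tips near (197,370) and (290,325). I'll descend and grip.

Call:
{"name": "play_rows", "arguments": {"targets": [{"linear": [0,0,20],"turn": 0},{"linear": [0,0,40],"turn": 0},{"linear": [0,0,53],"turn": 0},{"linear": [0,0,58],"turn": 0},{"linear": [0,0,58],"turn": 0},{"linear": [0,0,58],"turn": 0}]}}

```text
t: 16.95
eef_pos: [494.9, 321.8, 92.7]
tcp_rot: [3.141, -0.0, 1.874]
ft_force: [0.2, -0.2, 1.1]
opening: 0.63
```

Call:
{"name": "play_rows", "arguments": {"hand": 0, "targets": [{"linear": [0,0,0],"turn": 0},{"linear": [0,0,0],"turn": 0},{"linear": [0,0,0],"turn": 0},{"linear": [0,0,0],"turn": 0},{"linear": [0,0,0],"turn": 0},{"linear": [0,0,0],"turn": 0},{"linear": [0,0,0],"turn": 0}]}}

```text
t: 17.82
eef_pos: [494.8, 321.7, 92.1]
tcp_rot: [3.141, -0.0, 1.874]
ft_force: [1.6, 0.8, -1.0]
opening: 0.144
```

```bash
python3 - <<'E'
from h import *
c=(494.5,321.7,92,1.874)
rel(c,[(494.5,321.7,212,1.874),(581.5,7.4,212,1.519),(581.5,7.4,197,1.519)])
E
```

```text
[0.0, 0.0, -120.0] turn 0.0 dist 120.0
[-325.9, -10.8, -120.0] turn 0.355 dist 347.0
[-325.9, -10.8, -105.0] turn 0.355 dist 343.0
```

Call:
{"name": "play_rows", "arguments": {"targets": [{"linear": [0,0,-10],"turn": 0},{"linear": [0,0,-30],"turn": 0},{"linear": [0,0,-60],"turn": 0},{"linear": [0,0,-90],"turn": 0},{"linear": [0,0,-112],"turn": 0},{"linear": [-10,0,-120],"turn": 0.01},{"linear": [-30,-1,-120],"turn": 0.03},{"linear": [-60,-2,-120],"turn": 0.065},{"linear": [-95,-3,-120],"turn": 0.1},{"linear": [-130,-4,-120],"turn": 0.14},{"linear": [-165,-5,-120],"turn": 0.18},{"linear": [-200,-6.5,-120],"turn": 0.22},{"linear": [-235,-8,-120],"turn": 0.255},{"linear": [-265,-9,-120],"turn": 0.29},{"linear": [-290,-10,-120],"turn": 0.315},{"linear": [-310,-10.5,-120],"turn": 0.335},{"linear": [-320,-10.8,-120],"turn": 0.35},{"linear": [-325.9,-10.8,-120],"turn": 0.355},{"linear": [-325.9,-10.8,-120],"turn": 0.355},{"linear": [-325.9,-10.8,-120],"turn": 0.355}]}}

```text
t: 20.32
eef_pos: [581.5, 8.0, 212.0]
tcp_rot: [-3.141, -0.0, 1.52]
ft_force: [-0.7, -0.8, -4.5]
opening: 0.146
```

```bash
python3 - <<'E'
from h import *
p,d=grab("side","8"); crop(p,250,130,110,110,5,"pics/s8.png")
p,d=grab("top","8"); crop(p,270,170,90,85,7,"pics/t8.png")
s=env.state();print(s["eef_pos"],s["tcp_rot"],s["opening"],s["ft_force"])
E
```

```text
[581.50503313   7.94242098 212.07424742] [ 3.14156816e+00 -1.05312880e-04  1.51964537e+00] 0.14376202966867999 [ 0.11758695  0.34789695 -3.86954769]
```

View pics/s8.png

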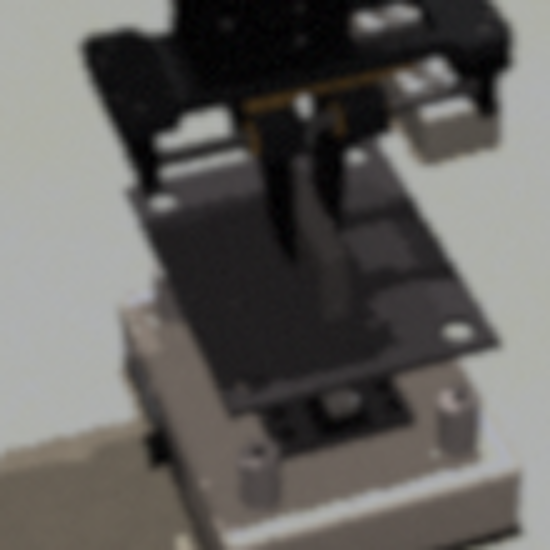

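View pics/t8.png

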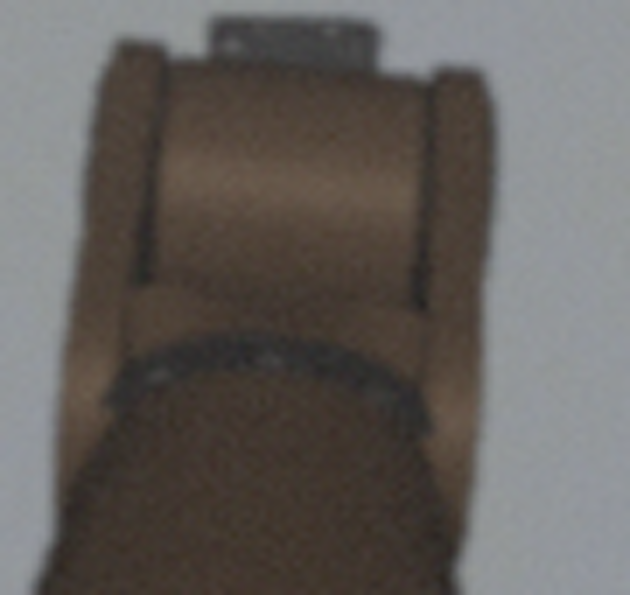

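The side view shows the plate level over the heater. Three holes are clear, at (162,203), (357,158) and (458,331), and the near-left one is dark against the box at about (243,386). The top camera is blocked by the arm. I'll zoom in.

```bash
python3 - <<'E'
from h import *
p=np.load("side8p.npy")
crop(p,272,158,84,60,9,"pics/s8z.png")
E
```

```text
(no output)
```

View pics/s8z.png

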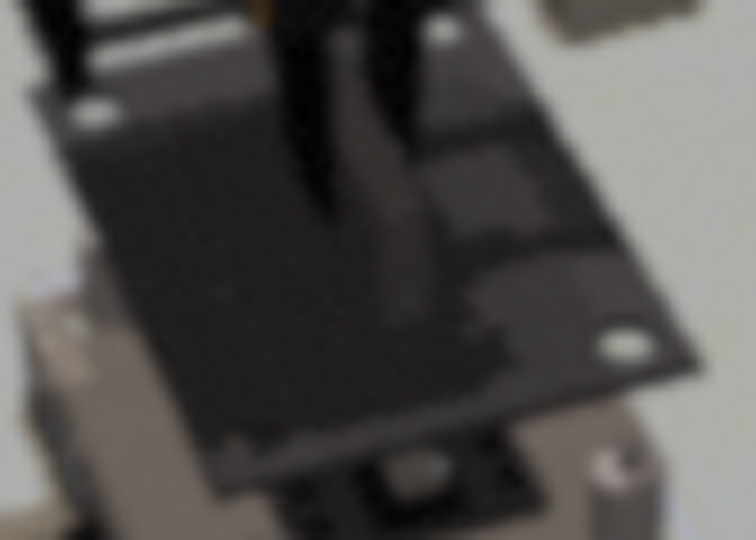

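```bash
python3 - <<'E'
from h import *
np.set_printoptions(precision=1,suppress=True)
o=lambda c,k,x0,y0:(np.float64(c)+.5)/k-.5+[x0,y0]
uv=o([(95,114),(445,30),(628,345)],9,272,158)
P=onz("side",uv,122.5)[:,:2]; print(P)
# order: thread1(-50,70), 2(50,70),3(50,-70)
M=np.array([[-50,70],[50,70],[50,-70.]])
A=cv2.estimateAffinePartial2D(M,P)[0]; print("scale",np.hypot(*A[:,0]),"yaw",np.arctan2(A[1,0],A[0,0]),"centre",A[:,2])
th=onz("side",o([(170,128),(430,64),(573,312),(291,387)],7,260,165),80)[:,:2]
B=cv2.estimateAffinePartial2D(M,th[:3])[0]; print("scale",np.hypot(*B[:,0]),"yaw",np.arctan2(B[1,0],B[0,0]),"centre",B[:,2])
print("delta per hole",th[:3]-P)
c=env.camera_params("side"); print("cam",-c["R"].T@c["t"])
E
```

```text
[[532.7  79.7]
 [634.6  74.6]
 [626.1 -64.3]]Traceback (most recent call last):
  File "<stdin>", line 8, in <module>
cv2.error: OpenCV(4.12.0) /io/opencv/modules/calib3d/src/ptsetreg.cpp:1108: error: (-215:Assertion failed) count >= 0 && to.checkVector(2) == count in function 'estimateAffinePartial2D'
```

```bash
python3 - <<'E'
from h import *
np.set_printoptions(precision=4,suppress=True)
o=lambda c,k,x0,y0:(np.float64(c)+.5)/k-.5+[x0,y0]
M=np.array([[-50,70],[50,70],[50,-70.]])
def fit(P,n):
    Z=M.copy();a=np.arctan2(*(( lambda v:(v.imag,v.real))(np.sum((( P-P.mean(0))@[1,1j])*np.conj((M-M.mean(0))@[1,1j])))))
    R=np.array([[np.cos(a),-np.sin(a)],[np.sin(a),np.cos(a)]])
    t=P.mean(0)-R@M.mean(0); print(n,"yaw",a,"centre",t,"res",np.linalg.norm(P-M@R.T-t,axis=1))
uv=o([(95,114),(445,30),(628,345)],9,272,158)
for z in(120,122.5,125): fit(onz("side",uv,z)[:,:2],"cover %g"%z)
th=onz("side",o([(170,128),(430,64),(573,312)],7,260,165),80)[:,:2]; fit(th,"heater")
E
```

```text
cover 120 yaw -0.05115735101396393 centre [581.0323  10.3257] res [1.1011 1.2379 0.3504]
cover 122.5 yaw -0.05115735101396304 centre [579.9417   7.5342] res [0.9216 1.1422 0.6997]
cover 125 yaw -0.051157351013963216 centre [578.851    4.7428] res [0.8101 1.0777 1.0498]
heater yaw -0.0531821469725276 centre [580.6782   8.1281] res [0.0317 0.1684 0.1855]
```

The cover is within about 1 mm and 0.002 rad of the heater in the same camera. I'll lower it to about 10 mm above the posts.

Call:
{"name": "play_rows", "arguments": {"targets": [{"linear": [0,0,6],"turn": 0},{"linear": [0,0,13],"turn": 0},{"linear": [0,0,20],"turn": 0},{"linear": [0,0,25],"turn": 0},{"linear": [0,0,28],"turn": 0},{"linear": [0,0,29],"turn": 0},{"linear": [0,0,29],"turn": 0},{"linear": [0,0,29],"turn": 0},{"linear": [0,0,29],"turn": 0}]}}

```text
t: 21.55
eef_pos: [581.6, 7.4, 183.2]
tcp_rot: [3.141, -0.0, 1.519]
ft_force: [-0.7, -0.6, -3.8]
opening: 0.151
```

```bash
python3 - <<'E'
from h import *
p,d=grab("side","9"); crop(p,268,165,84,60,9,"pics/s9.png"); crop(p,260,250,110,120,5,"pics/s9p.png")
s=env.state();print(s["t"],s["eef_pos"],s["tcp_rot"],s["opening"],s["ft_force"])
E
```

```text
21.6 [581.63094779   7.39280951 183.14948446] [ 3.14136128e+00 -7.07633455e-05  1.51878551e+00] 0.146272425415814 [-0.78482873 -1.22928524 -3.68140968]
```

View pics/s9.png

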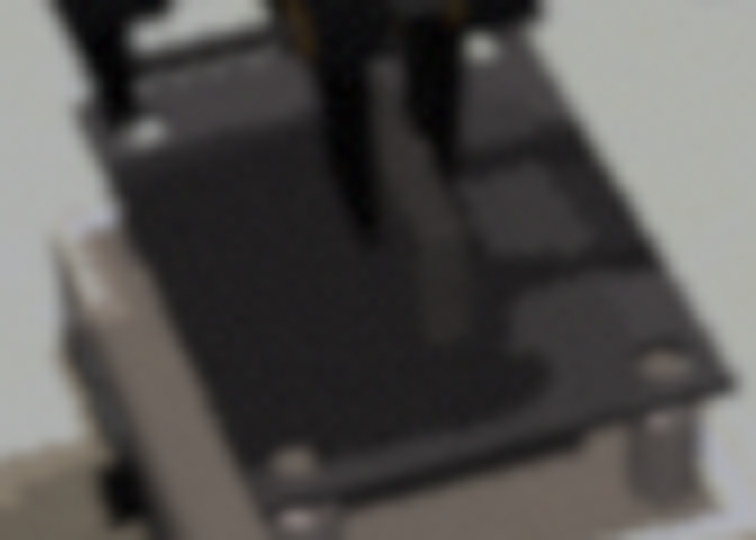

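View pics/s9p.png

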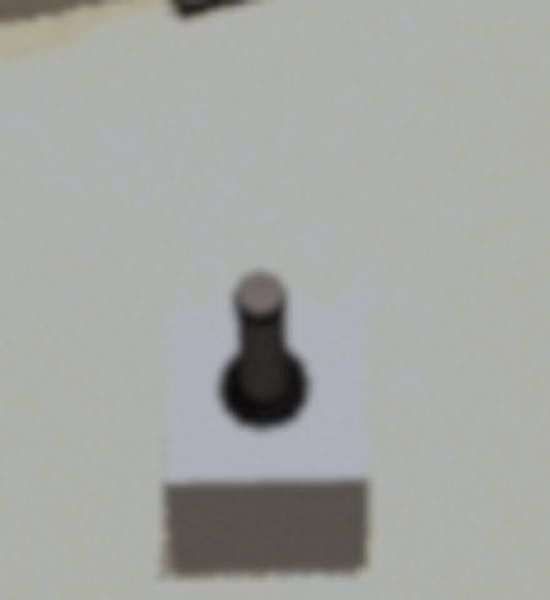

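The plate is about 10 mm above the posts, with holes at (480,48), (665,362) and (293,460) and a partly hidden one at (150,130). The probe stands upright.

```bash
python3 - <<'E'
from h import *
np.set_printoptions(precision=1,suppress=True)
o=lambda c,k,x0,y0:(np.float64(c)+.5)/k-.5+[x0,y0]
th=onz("side",o([(430,64),(573,312),(291,387)],7,260,165),80)[:,:2]
for z in(91,93.5,96):
  P=onz("side",o([(481,48),(664,362),(293,460)],9,268,165),z)[:,:2]
  print(z,(P-th), (P-th).mean(0))
E
```

```text
91 [[ 1.   1.9]
 [ 1.1  3.2]
 [-0.8  3.3]] [0.4 2.8]
93.5 [[-0.2 -1. ]
 [-0.1  0.9]
 [-1.6  0.9]] [-0.6  0.3]
96 [[-1.4 -3.8]
 [-1.2 -1.5]
 [-2.4 -1.5]] [-1.6 -2.3]
```

```bash
python3 - <<'E'
from h import *
print(env.job_done()); s=env.state(); print(s["t"],s["eef_pos"],s["opening"])
E
```

```text
the job is handed in; nothing more can be done
None
the job is handed in; nothing more can be done
```

I pressed the round pad and then the bar pad with the probe, put the probe back in its stand, and handed in still holding the cover over the posts. The job took about 22 s of the 72 s allowed, and no verdict was reported.

- **Presses:** each was commanded about 4 mm deep and held for at least 0.5 s. The wrist force rose by about 2 to 4 N, and both pads visibly sank in the side view. The force reading has about 1 N of noise.
- **Probe:** it stands upright and released, collar down, and its top is within 1 pixel of where it started.
- **Cover:** it is gripped by the handle and held level. The underside is about 11 mm above the post tops, worked out from the tool height.
- **Hole alignment:** three holes measured in the side view lie within about 2 mm of the threads, 0.7 mm on average. The fourth was partly hidden by the gripper.
- **Limits of the check:** the top camera was blocked by the arm, so this rests on the side view alone, and an error in the assumed height moves the result. Taking the holes at the plate's underside instead of mid-plate gives about 3 mm offset in y. The initial positions from the two cameras differed by 2 to 3 mm, and I aimed between them.
- **Tube rack, tub and jar:** the arm's path kept clear of them, but I did not re-measure their positions at the end.

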